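# Load a sample tablet with a coaxial coarse and fine drive

## Robot

A 6-joint arm with a two-finger parallel gripper is mounted at the origin on the work surface. World frame = base frame: x ahead of the robot, y to its left, z up, the work surface at z = 0. Lengths are in m, angles in degrees, forces in N, time in s.
With the tool pointing down it reaches from about 0.25 to 0.725 m from the base axis. Payload 9.7 kg.
Tool frame: the origin (TCP) lies where the fingers leave the gripper's body, on its centre line; the fingertips stand 73 mm ahead of it and the grasp point (between the pads) lies 54 mm ahead of it; z points along the fingers, y is the line along which they close (so a half turn about z gives the same grasp; the last joint's range is limited). The gripper opens to 85 mm and grips with 20 to 120 N. Pads are 22 mm wide; open, the fingers measure 114 mm over their backs; the gripper's body (76 mm by 85 mm) begins 54 mm behind the grasp point. The pads swing forward as they close: fully open they stand 13 mm farther back than shut.
Start: joints at [-75.86, 4.979, 10.078, 95.1, 0, 90], TCP at [0.134, -0.533, 0.304] pointing down, gripper open.
Joint ranges: [-179.16, 179.16], [-48.56, 103.87], [-65.8, 70.77], [-126.05, 130.52], [-82.76, 87.17], [-180, 180]. Speed limits (degrees/s): [127.2, 127.2, 147.25, 180, 180, 180].

## Interface

Orientations are given as [roll, pitch, yaw] about the fixed x, y, z axes, in that order (R = Rz(yaw) Ry(pitch) Rx(roll)).
In Python, from workcell import sensors, imaging, bot gives the robot as it stands.
- The arm moves only by the tool apply_moves, never from a script. Its argument "rows" is a list of rows, each a list of 3 entries, a list of its own where there are three numbers: the shift along the tool's x, y, z in units of 10 cm (1.0 is 10 cm), then the turn, a rotation vector about the tool's x, y, z in units of 30 degrees (1.0 is 30 degrees), then the opening, from 0 (shut) to 1 (fully open). A call has 1 to 20 rows; each row is the pose to reach, as a shift and turn from the pose commanded when the call began, along the tool's axes at that moment; what a row does not reach only later rows make up. A row lasts 1/10 s, in which the tool goes at most 50 mm and 8.59 degrees, less where a joint would pass 70% of its speed; a pose out of reach is approached as far as the arm can. A call with a number of a shift or a turn outside -1 to 1 is refused whole. A call with a gripper value outside its range is refused whole. The fingers move at their own pace and stop on an object; "force" is the grip in N (left out, the last holds). Time passes only in rows, so rows that repeat a pose let the fingers close. It gives the time, the measured TCP pose, the force, the opening and the grip force at its end, in the units of the state.
- sensors.get_obs(): the state, without advancing time (a new reading comes with each control period).
- imaging.camera(name): name is "scene" or "top" or "wrist"; returns (picture, depth): 400x640x3 uint8, red, green, blue; 400x640 float32, m along the optical axis (not along the pixel's ray), 0 where there is no reading.
- imaging.get_calibration(name): a dict with "intrinsics" (3x3 intrinsics, pixels), "world_from_camera" (4x4, takes a point from camera to world coordinates). Camera axes: x right, y down, z forward; pixel columns grow to the right and rows downward; lengths in m; the calibration is good to about 2 mm. The wrist camera is an equidistant fisheye: a pixel r from the principal point sees the ray r / f radians off the axis. A picture is of the moment at which its call begins: read the wrist's pose just before it. get_calibration takes no time and is no camera call; for the wrist camera it gives the pose at the moment of the call.
- bot.job_done(): hands the job in; it is judged then, once.
The state is a dict: "time": time; "q": joint angles; "qd": joint speeds; "joint_efforts": joint torques, N m; "ee_pos": TCP position; "tcp_rot": TCP orientation; "wrist_force": force on the tool from outside, world axes, zero at the start; "torque": the same for the moment, N m; "opening": finger opening in m; "grasp_force": force on a finger pad.
Only numpy, scipy, OpenCV 4.12 (cv2) and the standard library are available. Lean on these libraries where they do the work, as an engineer would, in place of code of your own. Each camera call takes 0.05 s, during which the arm holds its last target. There are 200 camera calls.

## Task

Turn the large outer knob on top of the tester clockwise until the foot just touches the tablet, and stop there with the dial's needle off its rest but short of the first long mark. Then, with the small inner knob alone, bring the needle between the two longest marks and let go. Grip the knobs gently, never let the needle reach the thick overload block, and leave the bottle, tray and beaker alone.

Things in the scene. Friction and masses are not known exactly. Their poses are not given: they have to be found in the camera images.
- stand: compression tester fixed to the bench: base plate 200x150x20 mm, grey column at its -x end, grey arm 75 mm wide, top at z 185 mm. Origin: on the bench under the vertical axis of both knobs; z up; +x from column to dial. Under the arm a steel foot (30 mm disc) hangs over a white tablet (40 mm disc, 16 high) on a force cell. The gap between them is 9 to 19 mm at the start and is not measured
- coarse_grip (a point): on the axis of the large outer knob, at the height to grip it, 212 mm above the bench. The knob: black upright ribbed cylinder, 58 mm in diameter, from z 190 to 222 mm, 5 mm above the arm. The axis is vertical; any grip yaw will do. The inner knob stands up 52 mm out of its middle, between the fingers
- fine_grip (a point): on the axis of the small inner knob, 8 mm below its top, the height to grip it. The knob: bare-metal upright ribbed cylinder, 24 mm in diameter, 28 mm high, on a thin shaft over the outer one, same axis. It rides on the ram: its top is 274 mm above the bench at the start and sinks 8 mm per rad of the outer knob (to about 255 to 265 at touch); turning it does not lower it
- coarse_knob (a joint): turn of the outer knob, rad: 0 at the start, grows clockwise seen from above, ends at -0.3 and 4.5. Each rad lowers the foot 8 mm. Turning takes about 0.25 N m, 0.03 more as the foot meets the tablet and 0.03 more per further mm; it stays where it is left. Grip it with 15 to 30 N; more than 45 N on each of the two sides harms either knob
- fine_knob (a joint): turn of the inner knob, rad: 0 at the start, grows clockwise seen from above, ends at -0.5 and 6.0. Each rad lowers the foot another 1.8 mm. It takes 0.06 to 0.1 N m, stays where it is left and turns independently of the outer knob. Grip it with 10 to 30 N
- needle (a joint): force dial reading, rad of needle turn (clockwise): 0 at rest, grows as the tablet is pressed. The cell's spring gives from about 4 N on, 1 mm per 4 N; the needle turns 0.3 rad per mm. First long mark at 0.45, the two longest marks at 1.05 and 1.35, thick overload block from 1.83. Fine marks lie every 0.15 between them
- bottle: amber bottle, 60 mm in diameter, 120 mm high, standing by the tester; origin at the centre of its underside; to be left alone
- tray: white tray 110 x 90 x 25 mm with two spare tablets, by the tester; origin at the centre of its underside; to be left alone
- beaker: glass beaker, 70 mm in diameter, 90 mm high, by the tester; origin at the centre of its underside; to be left alone
- dial_place (a point): roughly (to 10 mm) the middle of the white force dial, 88 mm across, with a black needle 36 mm long; on the stand's +x side, 125 mm from the knob axis, face tilted 34 deg from level towards +x. Faced from its +x side, with the knobs behind it as twelve o'clock, the needle rests at ten, the two longest marks lie about half past twelve, the block at two

How it is judged (in metres and radians):
On the way, in this order (a step that is already met when the one before it is completed fails the run):
1. with the inner knob still untouched (within 0.15 rad of its start) the outer knob has brought the foot to touch: needle between 0.05 and 0.45 rad (value of joint needle between 0.05 and 0.45 rad and value of joint fine_knob between -0.15 and 0.15 rad and value of joint coarse_knob above 0.8 rad), for 0.3 s.
2. the inner knob has brought the needle between the two longest marks (1.05 to 1.35 rad) (value of joint needle between 1.05 and 1.35 rad and value of joint fine_knob above 0.9 rad), for 0.2 s.
At the end, for the whole second after the job is handed in: The needle rests between the two longest marks (1.05 to 1.35 rad), the inner knob has been turned clockwise by more than 0.9 rad (all of step 2); the robot touches nothing.
It fails at once if the needle reaches the overload block (over 1.83 rad) (value of joint needle above 1.83 rad).
It fails at once if the bottle, the tray or the beaker is moved by more than 20 mm (distance of any of bottle, tray, beaker from where it was at the start of the episode above 0.02 m).
It fails at once if the knobs or the stand are gripped or pressed by the fingers with over 90 N in all (45 N a finger) (contact force between the fingers and stand above 90 N).
It also fails if it takes over 61 s, if anything falls off the work surface, if the arm or the gripper's body presses on something with over 40 N, if the wrist force passes 120 N, or if a joint passes its speed limit or range.

## Working session

There is one attempt and no reset: what is moved stays moved. The work goes in short steps, Python scripts to look and compute and a tool call to move; the robot and the scene stay as the last step left them, time stands still between calls to the robot, and variables do not carry over. Pictures are saved under pics/ and viewed, at most 10 in all, crops included, and the job is handed in when it is done.

Besides the shell and the picture viewer there is one more tool, called after ">>>" by a JSON object that holds its "name" and its "arguments", one argument or row to a line. apply_moves: Moves the arm, as the interface text tells. Its arguments: {"type":"object","properties":{"rows":{"type":"array"},"force":{"type":"number"}},"required":["rows"]}

```bash
mkdir -p pics
cat > h.py <<'E'
import numpy as np, cv2
from workcell import sensors, imaging, bot
def cloud(name):
    c=imaging.get_calibration(name); K=np.array(c["intrinsics"]); T=np.array(c["world_from_camera"])
    im,d=imaging.camera(name)
    v,u=np.mgrid[:400,:640]
    p=np.stack([(u-K[0,2])/K[0,0]*d,(v-K[1,2])/K[1,1]*d,d],-1)
    P=p@T[:3,:3].T+T[:3,3]; P[d==0]=np.nan
    return im,d,P,K,T
def save(im,n): cv2.imwrite("pics/"+n,im[...,::-1])
E
python3 - <<'E'
from h import *
o=sensors.get_obs(); print({k:np.round(v,3) for k,v in o.items()})
ims=[]
for n in("scene","top"):
    im,d,P,K,T=cloud(n); save(im,n+"0.png"); np.savez(n,im=im,d=d,P=P,K=K,T=T)
    print(n,T[:3,3],K[0,0])
    z=P[...,2]; m=(z>0.225)&(z<0.29)
    print(m.sum())
E
```

```text
{'time': np.float64(0.0), 'q': array([-7.5860e+01,  5.0100e+00,  1.0033e+01,  9.5098e+01,  1.0000e-03,
        9.0000e+01]), 'qd': array([-0.079, -0.054, -0.033, -0.005, -0.034,  0.063]), 'joint_efforts': array([-3.0000e-03, -5.2039e+01,  4.6480e+01,  1.6000e-02,  0.0000e+00,
       -0.0000e+00]), 'ee_pos': array([ 0.134, -0.533,  0.303]), 'tcp_rot': array([-1.79925e+02, -1.00000e-03,  1.41390e+01]), 'wrist_force': array([ 0.749, -0.043,  0.284]), 'torque': array([-0.   ,  0.007, -0.059]), 'grasp_force': np.float64(0.0), 'opening': np.float64(0.085)}
scene [1.11780185 0.44299548 1.02865814] 469.62178282867836
2367
top [0.54902448 0.07092038 0.97759462] 388.4498629787069
152
```

View pics/top0.png

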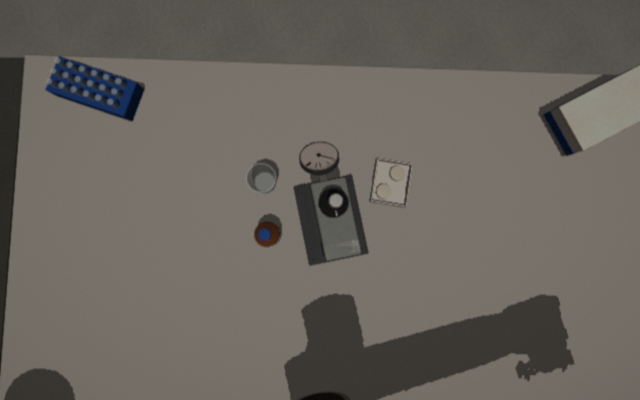

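View pics/scene0.png

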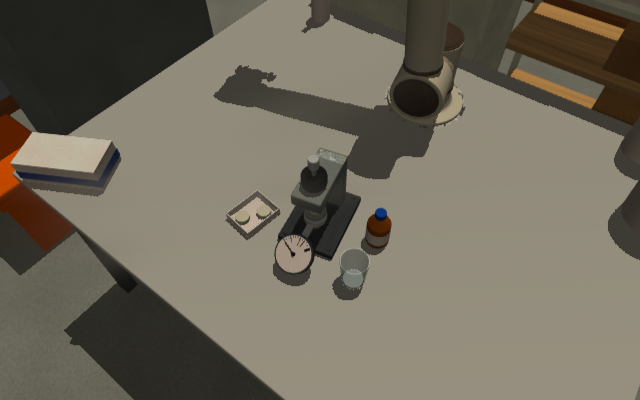

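The top view shows the knobs at about (335,201) and the dial at (319,157). In the scene view the knobs are at (314,165) and the dial at (294,253). The bottle, beaker and tray stand clear to the sides.

Run:
```python
from h import *
for n in("top","scene"):
    D=np.load(n+".npz"); P=D["P"]; d=D["d"]; z=P[...,2]
    T=D["T"];K=D["K"]; print(n,np.round(T,3).tolist())
    v,u=np.mgrid[:400,:640]
    box=(np.hypot(u-335,v-201)<30) if n=="top" else (np.hypot(u-314,v-172)<40)
    for lo,hi in((.262,.285),(.214,.23),(.178,.19)):
        m=box&(z>lo)&(z<hi); q=P[m]
        if len(q): print(lo,m.sum(),"med",np.median(q,0).round(4),"mid",((q.min(0)+q.max(0))/2).round(4),"ext",np.ptp(q,axis=0).round(4))
    # dial
    c=(319,157) if n=="top" else (294,253); r=17
    m=(np.hypot(u-c[0],v-c[1])<r)&(z>.02)&(D["im"].min(-1)>90); q=P[m]; mu=q.mean(0); w,V=np.linalg.eigh(np.cov((q-mu).T)); print("dial",m.sum(),mu.round(4),V[:,0].round(3),np.degrees(np.arccos(abs(V[2,0]))))
    for nm,b in (("arm",box&(z>.178)&(z<.19)),):
        if b.sum()>20:
            print(nm,cv2.minAreaRect(P[b][:,:2].astype(np.float32)))
    s=np.array([0])
    cr=D["im"][120:270,230:380] if n=="top" else D["im"][130:290,230:400]
    save(cv2.convertScaleAbs(cv2.resize(cr,None,fx=3.5,fy=3.5,interpolation=cv2.INTER_CUBIC),alpha=1.4),n+"c.png")
```

```text
top [[0.023, -0.997, 0.069, 0.549], [-0.999, -0.025, -0.026, 0.071], [0.028, -0.068, -0.997, 0.978], [0.0, 0.0, 0.0, 1.0]]
0.262 144 med [0.6019 0.0209 0.2733] mid [0.603  0.02   0.2701] ext [0.024  0.0237 0.0135]
0.214 540 med [0.6004 0.0229 0.2215] mid [0.6031 0.0198 0.2205] ext [0.0577 0.0577 0.0123]
0.178 1113 med [0.5851 0.0198 0.1845] mid [0.6018 0.0205 0.1839] ext [0.1099 0.0922 0.01  ]
dial 556 [0.7249 0.0479 0.0655] [0.552 0.128 0.824] 34.523961255685165
arm ((0.5984285473823547, 0.01924486830830574), (0.10822872817516327, 0.07497455924749374), 12.808198928833008)
scene [[-0.604, 0.641, -0.474, 1.118], [0.797, 0.477, -0.372, 0.443], [-0.012, -0.602, -0.798, 1.029], [0.0, 0.0, 0.0, 1.0]]
0.262 111 med [0.605  0.0225 0.2733] mid [0.6032 0.0211 0.2705] ext [0.0231 0.0237 0.017 ]
0.214 391 med [0.609  0.0262 0.2221] mid [0.6032 0.021  0.2221] ext [0.0579 0.0571 0.0157]
0.178 1129 med [0.5588 0.0239 0.1852] mid [0.572 0.014 0.184] ext [0.1731 0.1058 0.0119]
dial 791 [0.7225 0.0497 0.0667] [0.552 0.123 0.825] 34.414197953470435
arm ((0.571678638458252, 0.013736959546804428), (0.16584771871566772, 0.07481884211301804), 13.128582000732422)
```

View pics/scenec.png

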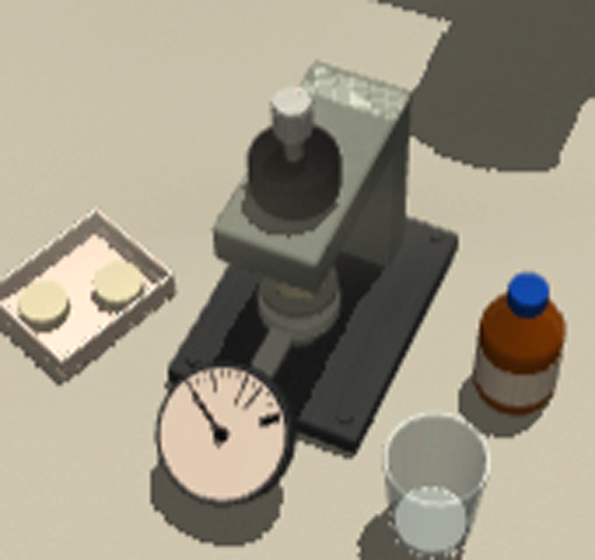

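>>> {"name": "apply_moves", "arguments": {
  "rows": [
    [[0.3,-0.2,-0.5],[0,0,0],1],
    [[0.6,-0.4,-0.6],[0,0,-0.3],1],
    [[1,-0.7,-0.6],[0,0,-0.6],1],
    [[1,-0.7,-0.6],[0,0,-1],1],
    [[1,-0.7,-0.6],[0,0,-1],1]
  ],
  "force": 25
}}

```text
time: 0.6
ee_pos: [0.2153, -0.44, 0.3642]
tcp_rot: [180.0, 0.0, 44.6]
wrist_force: [-0.0, -0.0, 0.2]
opening: 0.0856
grasp_force: 0.0
```

```bash
cat >> h.py <<'E'
from scipy.spatial.transform import Rotation as R
def rel(target):
    o=sensors.get_obs(); Rm=R.from_euler("xyz",o["tcp_rot"],degrees=True)
    return o,Rm.inv().apply(np.array(target)-o["ee_pos"])*10
def go(x=.6031,y=.0204,z=.36):
    o,s=rel([x,y,z]); print("t",o["time"].round(2),"q",o["q"].round(1),"p",o["ee_pos"].round(4),"rpy",o["tcp_rot"].round(2),"F",o["wrist_force"].round(1),"M",o["torque"].round(2),"open",o["opening"].round(4),"g",round(float(o["grasp_force"]),1)); print("shift",s.round(3))
def needle(show=None):
    out=[]
    n=np.array([.552,.1255,.8245]);n/=np.linalg.norm(n); c0=np.array([.7237,.0488,.0661])
    up=np.array([0,0,1])-n[2]*n; up/=np.linalg.norm(up); rt=np.cross(up,n)
    c=imaging.get_calibration("scene");K=np.array(c["intrinsics"]);T=np.array(c["world_from_camera"]);im,_=imaging.camera("scene")
    a=np.radians(np.arange(-180,180,.5)); r=np.arange(0,.05,.0005)
    def samp(c0,rr,aa):
        p=c0+rr[...,None]*(np.cos(aa)[...,None]*up+np.sin(aa)[...,None]*rt)
        q=(p-T[:3,3])@T[:3,:3]; uv=q@K.T; uv=uv[...,:2]/uv[...,2:]
        return cv2.remap(im.min(-1),uv[...,0].astype(np.float32),uv[...,1].astype(np.float32),cv2.INTER_CUBIC)
    if show:
        g=np.linspace(-.05,.05,500); X,Y=np.meshgrid(g,-g)
        cv2.imwrite("pics/"+show,samp(c0,np.hypot(X,Y),np.arctan2(X,Y)))
    # hub = dark blob near the centre -> refine pivot
    g=np.linspace(-.012,.012,97);X,Y=np.meshgrid(g,g); s=samp(c0,np.hypot(X,Y),np.arctan2(X,Y)).astype(float)
    w=np.clip(110-s,0,None); 
    A,Rr=np.meshgrid(a,np.arange(.010,.026,.0005)); prof=samp(c0,Rr,A).astype(float).mean(0)
    base=np.median(prof); ww=np.clip(base-prof-.5*(base-prof.min()),0,None)
    ang=np.degrees(np.angle((ww*np.exp(1j*a)).sum()))
    print("hub",[(w*X).sum()/w.sum()*1e3,(w*Y).sum()/w.sum()*1e3],"needle deg",round(ang,2),"contrast",base,prof.min())
    return ang
E
python3 - <<'E'
from h import *
go(); needle("dial0.png")
E
```

```text
Traceback (most recent call last):
  File "h.py", line 16, in go
    o,s=rel([x,y,z]); print("t",o["time"].round(2),"q",o["q"].round(1),"p",o["ee_pos"].round(4),"rpy",o["tcp_rot"].round(2),"F",o["wrist_force"].round(1),"M",o["torque"].round(2),"open",o["opening"].round(4),"g",round(float(o["grasp_force"]),1)); print("shift",s.round(3))
                                ^^^^^^^^^^^^^^^
AttributeError: 'float' object has no attribute 'round'
```

```bash
sed -i 's/o\["time"\].round(2)/o["time"]/; s/o\["opening"\].round(4)/round(float(o["opening"]),4)/' h.py
python3 - <<'E'
from h import *
go(); needle("dial0.png")
E
```

```text
t 0.6 q [-63.9  -1.5  10.2 101.7   0.   71.5] p [ 0.2153 -0.44    0.3642] rpy [1.7997e+02 1.0000e-02 4.4610e+01] F [-0.  -0.   0.2] M [-0.02 -0.    0.02] open 0.0856 g 0.0
shift [ 5.994 -0.553  0.041]
hub [np.float64(-3.045858194836569), np.float64(0.7315190499752601)] needle deg -57.82 contrast 128.6875 30.53125
```

View pics/dial0.png

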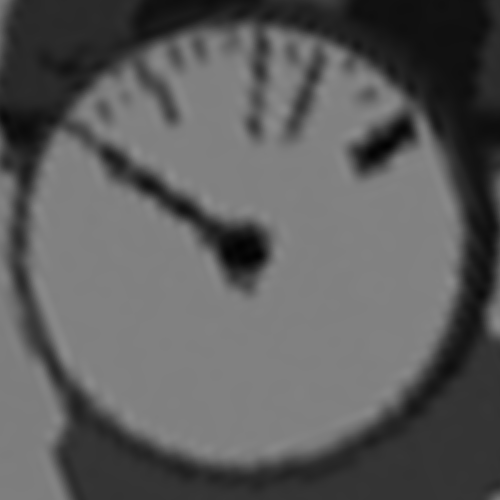

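The rectified dial shows the hub at (243,250), the needle at about -54° and the first long mark at about -29°. The longest marks are at about +5° and +22°, and the block at about 51°, all as the task gives them.

>>> {"name": "apply_moves", "arguments": {
  "rows": [
    [[0.45,-0.04,0],[0,0,-0.28],1],
    [[0.99,-0.09,0],[0,0,-0.56],1],
    [[0.99,-0.09,0],[0,0,-0.84],1],
    [[0.99,-0.09,0],[0,0,-1],1]
  ]
}}

```text
time: 1.05
ee_pos: [0.2799, -0.3645, 0.3638]
tcp_rot: [-180.0, -0.0, 74.5]
wrist_force: [0.2, -0.1, -0.0]
opening: 0.0855
grasp_force: 0.0
```

>>> {"name": "apply_moves", "arguments": {
  "rows": [
    [[0.45,0.2,0],[0,0,-0.28],1],
    [[0.8,0.37,0],[0,0,-0.56],1],
    [[0.98,0.45,0],[0,0,-0.84],1],
    [[0.98,0.45,0],[0,0,-1],1]
  ]
}}

```text
time: 1.45
ee_pos: [0.3502, -0.2821, 0.3636]
tcp_rot: [-180.0, -0.0, 104.5]
wrist_force: [-0.4, 0.1, -0.2]
opening: 0.0857
grasp_force: 0.0
```

>>> {"name": "apply_moves", "arguments": {
  "rows": [
    [[0.28,0.4,0],[0,0,-0.28],1],
    [[0.52,0.74,0],[0,0,-0.56],1],
    [[0.69,0.98,0],[0,0,-0.84],1],
    [[0.69,0.98,0],[0,0,-1],1]
  ]
}}

```text
time: 1.85
ee_pos: [0.4289, -0.1908, 0.3631]
tcp_rot: [180.0, -0.1, 134.5]
wrist_force: [-0.5, 0.0, 0.3]
opening: 0.0856
grasp_force: 0.0
```

>>> {"name": "apply_moves", "arguments": {
  "rows": [
    [[0.04,0.4,0],[0,0,-0.28],1],
    [[0.09,0.8,0],[0,0,-0.56],1],
    [[0.09,1,0],[0,0,-0.84],1],
    [[0.09,1,0],[0,0,-1],1]
  ]
}}

```text
time: 2.25
ee_pos: [0.4942, -0.1151, 0.3628]
tcp_rot: [180.0, -0.1, 164.5]
wrist_force: [0.1, 0.9, -0.2]
opening: 0.0854
grasp_force: 0.0
```

>>> {"name": "apply_moves", "arguments": {
  "rows": [
    [[-0.2,0.4,0],[0,0,-0.28],1],
    [[-0.36,0.76,0],[0,0,-0.56],1],
    [[-0.44,0.95,0],[0,0,-0.84],1],
    [[-0.44,0.95,0],[0,0,-1],1],
    [[-0.44,0.95,0],[0,0,-1],1]
  ]
}}

```text
time: 2.75
ee_pos: [0.5614, -0.037, 0.363]
tcp_rot: [180.0, -0.1, -165.8]
wrist_force: [0.7, 0.1, 0.1]
opening: 0.0853
grasp_force: 0.0
```

```bash
sed -i 's/c0=np.array(\[.7237,.0488,.0661\])/c0=np.array([.7237,.0488,.0661])/; s/rt=np.cross(up,n)$/rt=np.cross(up,n); c0=c0-.0014*rt/' h.py
python3 - <<'E'
from h import *
go(); needle()
E
```

```text
t 2.75 q [ -3.8   8.7  20.9 102.2  -0.  -17.9] p [ 0.5614 -0.037   0.363 ] rpy [ 1.7998e+02 -9.0000e-02 -1.6584e+02] F [0.7 0.1 0.1] M [ 0.04 -0.06 -0.03] open 0.0853 g 0.0
shift [-0.545  0.454  0.03 ]
hub [np.float64(-2.038764800701663), np.float64(1.0519743158194166)] needle deg -55.52 contrast 136.09375 32.6875
```

>>> {"name": "apply_moves", "arguments": {
  "rows": [
    [[-0.3,0.25,0],[0,0,-0.28],1],
    [[-0.545,0.454,0],[0,0,-0.56],1],
    [[-0.545,0.454,0],[0,0,-0.84],1],
    [[-0.545,0.454,0],[0,0,-1],1],
    [[-0.545,0.454,0],[0,0,-1],1]
  ]
}}

```text
time: 3.3
ee_pos: [0.6027, 0.0196, 0.3638]
tcp_rot: [180.0, -0.0, -136.0]
wrist_force: [-0.9, -0.4, 0.3]
opening: 0.0854
grasp_force: 0.0
```

Run:
```python
from h import *
go(z=.285)
```

```text
t 3.3 q [  1.9  14.7  27.9 103.3  -0.  -42.1] p [0.6027 0.0196 0.3638] rpy [ 1.7999e+02 -1.0000e-02 -1.3601e+02] F [-0.9 -0.4  0.3] M [ 0.    0.02 -0.01] open 0.0854 g 0.0
shift [-0.009  0.003  0.788]
```

>>> {"name": "apply_moves", "arguments": {
  "rows": [
    [[-0.005,0,0.3],[0,0,0],1],
    [[-0.008,0.003,0.6],[0,0,0],1],
    [[-0.008,0.003,0.75],[0,0,0],1],
    [[-0.008,0.003,0.8],[0,0,0],1],
    [[-0.008,0.003,0.84],[0,0,0],1],
    [[-0.008,0.003,0.84],[0,0,0],1]
  ]
}}

```text
time: 3.9
ee_pos: [0.6032, 0.0205, 0.2805]
tcp_rot: [-180.0, 0.0, -136.0]
wrist_force: [0.5, -0.5, 0.2]
opening: 0.0855
grasp_force: 0.0
```

>>> {"name": "apply_moves", "arguments": {
  "rows": [
    [[0,0,0],[0,0,0],0.7],
    [[0,0,0],[0,0,0],0.6],
    [[0,0,0],[0,0,0],0.5],
    [[0,0,0],[0,0,0],0.5],
    [[0,0,0],[0,0,0],0.4],
    [[0,0,0],[0,0,0],0.4]
  ],
  "force": 25
}}

```text
time: 4.5
ee_pos: [0.6031, 0.0211, 0.2811]
tcp_rot: [-180.0, 0.1, -135.9]
wrist_force: [-2.4, 2.1, 5.6]
opening: 0.0566
grasp_force: 26.6
```

Run:
```python
from h import *
go(z=.28); needle()
```

```text
t 4.5 q [  2.   12.   15.4  93.3   0.  -42.1] p [0.6031 0.0211 0.2811] rpy [-1.7998e+02  8.0000e-02 -1.3586e+02] F [-2.4  2.1  5.6] M [ 0.45  0.65 -0.1 ] open 0.0566 g 26.6
shift [ 0.005 -0.005  0.011]
hub [np.float64(-0.5649894966948968), np.float64(0.5360449484555637)] needle deg -54.14 contrast 78.0 24.15625
```

>>> {"name": "apply_moves", "arguments": {
  "rows": [
    [[0,0,0],[0,0,0.2],0.4],
    [[0,0,0],[0,0,0.4],0.4],
    [[0,0,0],[0,0,0.6],0.4],
    [[0,0,0],[0,0,0.8],0.4],
    [[0,0,0],[0,0,1],0.4],
    [[0,0,0],[0,0,1],0.4]
  ]
}}

```text
time: 5.15
ee_pos: [0.6035, 0.0204, 0.2811]
tcp_rot: [-179.9, 0.1, -166.1]
wrist_force: [0.6, -2.4, 5.2]
opening: 0.0566
grasp_force: 26.6
```

```bash
cat >> h.py <<'E'
def knobtop():
    im,d,P,K,T=cloud("scene"); v,u=np.mgrid[:400,:640]
    m=(np.hypot(P[...,0]-.6031,P[...,1]-.0204)<.010)&(P[...,2]>.235)&(P[...,2]<.279)
    print("knobtop n",m.sum(),np.percentile(P[m][:,2],[50,90,98]).round(4) if m.sum() else None)
E
python3 - <<'E'
from h import *
go(z=.28); needle(); knobtop()
E
```

```text
t 5.15 q [  2.   12.   15.4  93.3  -0.1 -12. ] p [0.6035 0.0204 0.2811] rpy [-1.7993e+02  1.0000e-01 -1.6608e+02] F [ 0.6 -2.4  5.2] M [-0.43  0.08 -0.26] open 0.0566 g 26.6
shift [0.004 0.001 0.011]
hub [np.float64(-0.5442987831516208), np.float64(0.5268837771653785)] needle deg -54.12 contrast 77.90625 24.15625
knobtop n 43 [0.2679 0.271  0.2721]
```

>>> {"name": "apply_moves", "arguments": {
  "rows": [
    [[0,0,0],[0,0,0.2],0.4],
    [[0,0,0],[0,0,0.4],0.4],
    [[0,0,0],[0,0,0.6],0.4],
    [[0,0,0],[0,0,0.8],0.4],
    [[0,0,0],[0,0,1],0.4],
    [[0,0,0],[0,0,1],0.4]
  ]
}}

```text
time: 5.85
ee_pos: [0.6034, 0.0196, 0.2811]
tcp_rot: [-179.9, 0.1, 163.9]
wrist_force: [-0.2, -6.7, 5.5]
opening: 0.0568
grasp_force: 26.7
```

Run:
```python
from h import *
go(z=.28); needle(); knobtop()
```

```text
t 5.85 q [ 1.9 12.  15.4 93.3 -0.1 18. ] p [0.6034 0.0196 0.2811] rpy [-1.7989e+02  1.5000e-01  1.6389e+02] F [-0.2 -6.7  5.5] M [-1.38  0.13 -0.25] open 0.0568 g 26.7
shift [0.005 0.006 0.011]
hub [np.float64(-0.5368335791710399), np.float64(0.5229540731528864)] needle deg -54.2 contrast 77.328125 23.96875
knobtop n 20 [0.252  0.2657 0.2676]
```

>>> {"name": "apply_moves", "arguments": {
  "rows": [
    [[0,0,0],[0,0,0.2],0.4],
    [[0,0,0],[0,0,0.4],0.4],
    [[0,0,0],[0,0,0.4],0.4]
  ]
}}

```text
time: 6.25
ee_pos: [0.6033, 0.0193, 0.2811]
tcp_rot: [-179.9, 0.2, 151.9]
wrist_force: [-1.0, -8.1, 5.0]
opening: 0.0565
grasp_force: 26.7
```

Run:
```python
from h import *
go(z=.28); needle()
```

```text
t 6.25 q [ 1.9 12.  15.4 93.3 -0.2 30. ] p [0.6033 0.0193 0.2811] rpy [-1.7989e+02  1.7000e-01  1.5187e+02] F [-1.  -8.1  5. ] M [-1.72  0.35 -0.31] open 0.0565 g 26.7
shift [0.007 0.009 0.011]
hub [np.float64(-0.5426296989720143), np.float64(0.5172564741651255)] needle deg -54.13 contrast 77.125 24.09375
```

>>> {"name": "apply_moves", "arguments": {
  "rows": [
    [[0.004,0.007,0],[0,0,0.2],0.4],
    [[0.004,0.007,0],[0,0,0.4],0.4],
    [[0.004,0.007,0],[0,0,0.4],0.4]
  ]
}}

```text
time: 6.6
ee_pos: [0.6031, 0.0192, 0.2811]
tcp_rot: [-179.8, 0.2, 139.8]
wrist_force: [-2.5, -13.7, 5.7]
opening: 0.0566
grasp_force: 26.9
```

Run:
```python
from h import *
go(z=.28); needle()
```

```text
t 6.6 q [ 1.9 12.  15.4 93.3 -0.3 42.1] p [0.6031 0.0192 0.2811] rpy [-179.83    0.25  139.82] F [ -2.5 -13.7   5.7] M [-2.8   0.51 -0.27] open 0.0566 g 26.9
shift [0.008 0.009 0.011]
hub [np.float64(-0.5335974977799521), np.float64(0.5154151315682691)] needle deg -54.15 contrast 76.90625 24.03125
```

>>> {"name": "apply_moves", "arguments": {
  "rows": [
    [[-0.01,-0.012,0],[0,0,0.2],0.4],
    [[-0.01,-0.012,0],[0,0,0.4],0.4],
    [[-0.01,-0.012,0],[0,0,0.4],0.4]
  ]
}}

```text
time: 6.95
ee_pos: [0.6029, 0.0187, 0.2811]
tcp_rot: [-179.9, 0.2, 127.9]
wrist_force: [-3.4, -7.7, 6.2]
opening: 0.0564
grasp_force: 26.8
```

Run:
```python
from h import *
go(z=.28); needle()
```

```text
t 6.95 q [ 1.8 12.  15.4 93.4 -0.2 54. ] p [0.6029 0.0187 0.2811] rpy [-1.7994e+02  1.6000e-01  1.2788e+02] F [-3.4 -7.7  6.2] M [-1.57  0.86 -0.19] open 0.0564 g 26.8
shift [0.012 0.012 0.011]
hub [np.float64(-0.26780978108335673), np.float64(0.5179021657779032)] needle deg -29.72 contrast 76.9375 24.03125
```

>>> {"name": "apply_moves", "arguments": {
  "rows": [
    [[-0.004,-0.004,0],[0,0,-0.08],0.4],
    [[-0.004,-0.004,0],[0,0,-0.15],0.4],
    [[-0.004,-0.004,0],[0,0,-0.15],0.4],
    [[-0.004,-0.004,0],[0,0,-0.15],0.4]
  ]
}}

```text
time: 7.4
ee_pos: [0.603, 0.0187, 0.2811]
tcp_rot: [-180.0, 0.1, 132.6]
wrist_force: [-2.5, -5.1, 6.0]
opening: 0.0566
grasp_force: 26.8
```

Run:
```python
from h import *
go(z=.28); needle()
```

```text
t 7.4 q [ 1.8 12.  15.4 93.3 -0.1 49.2] p [0.603  0.0187 0.2811] rpy [-1.7998e+02  1.2000e-01  1.3263e+02] F [-2.5 -5.1  6. ] M [-0.98  0.64  0.2 ] open 0.0566 g 26.8
shift [0.012 0.013 0.011]
hub [np.float64(-0.49851304439542704), np.float64(0.6311971769626216)] needle deg -40.68 contrast 76.875 28.0
```

>>> {"name": "apply_moves", "arguments": {
  "rows": [
    [[0,0,0],[0,0,0],1],
    [[0,0,0],[0,0,0],1],
    [[0,0,0],[0,0,0],1],
    [[0,0,0],[0,0,0],1],
    [[0,0,0],[0,0,0],1]
  ]
}}

```text
time: 7.95
ee_pos: [0.6031, 0.0195, 0.2798]
tcp_rot: [-180.0, -0.0, 132.6]
wrist_force: [-0.8, 0.0, -0.7]
opening: 0.0855
grasp_force: 0.0
```

Run:
```python
from h import *
go(z=.36); needle()
```

```text
t 7.95 q [ 1.9 12.  15.3 93.3  0.  49.2] p [0.6031 0.0195 0.2798] rpy [-1.8000e+02 -1.0000e-02  1.3265e+02] F [-0.8  0.  -0.7] M [0.   0.01 0.04] open 0.0855 g 0.0
shift [ 0.006  0.006 -0.802]
hub [np.float64(-0.4967707713138288), np.float64(0.6442337090326451)] needle deg -40.67 contrast 76.953125 28.0625
```

>>> {"name": "apply_moves", "arguments": {
  "rows": [
    [[0,0,-0.3],[0,0,0],1],
    [[0.005,0.005,-0.7],[0,0,-0.25],1],
    [[0.006,0.006,-0.8],[0,0,-0.5],1],
    [[0.006,0.006,-0.8],[0,0,-0.75],1],
    [[0.006,0.006,-0.8],[0,0,-1],1],
    [[0.006,0.006,-0.8],[0,0,-1],1]
  ]
}}

```text
time: 8.6
ee_pos: [0.6032, 0.0203, 0.3599]
tcp_rot: [180.0, 0.0, 162.8]
wrist_force: [-0.7, 0.2, -0.3]
opening: 0.0854
grasp_force: 0.0
```

Run:
```python
from h import *
go(z=.306); needle()
for n in("scene","top"):
    im,d,P,K,T=cloud(n); z=P[...,2]
    m=(np.hypot(P[...,0]-.6031,P[...,1]-.0204)<.016)&(z>.235)&(z<.28); q=P[m]
    if len(q): print(n,len(q),np.percentile(q[:,2],[50,90,98]).round(4),((q.min(0)+q.max(0))/2).round(4),np.ptp(q,axis=0).round(4))
```

```text
t 8.6 q [  1.9  14.5  27.3 102.8   0.   19.2] p [0.6032 0.0203 0.3599] rpy [180.     0.   162.75] F [-0.7  0.2 -0.3] M [ 0.03 -0.02  0.04] open 0.0854 g 0.0
shift [0.001 0.    0.539]
hub [np.float64(-0.49734087854012454), np.float64(0.6295275844289767)] needle deg -40.67 contrast 76.9375 27.9375
scene 161 [0.2589 0.2628 0.2637] [0.6036 0.0204 0.2498] [0.0233 0.0248 0.029 ]
```

>>> {"name": "apply_moves", "arguments": {
  "rows": [
    [[0,0,0.15],[0,0,-0.25],1],
    [[0,0,0.3],[0,0,-0.5],1],
    [[0,0,0.45],[0,0,-0.75],1],
    [[0,0,0.53],[0,0,-1],1],
    [[0,0,0.53],[0,0,-1],1]
  ]
}}

```text
time: 9.25
ee_pos: [0.6027, 0.0203, 0.3055]
tcp_rot: [180.0, -0.1, -167.4]
wrist_force: [-0.3, 0.4, -0.1]
opening: 0.0853
grasp_force: 0.0
```

>>> {"name": "apply_moves", "arguments": {
  "rows": [
    [[0,0,0],[0,0,0],0.6],
    [[0,0,0],[0,0,0],0.4],
    [[0,0,0],[0,0,0],0.3],
    [[0,0,0],[0,0,0],0.2],
    [[0,0,0],[0,0,0],0.1],
    [[0,0,0],[0,0,0],0.1],
    [[0,0,0],[0,0,0],0.1]
  ],
  "force": 20
}}

```text
time: 9.95
ee_pos: [0.6032, 0.0202, 0.3073]
tcp_rot: [-180.0, 0.0, -167.4]
wrist_force: [0.4, -0.5, 3.8]
opening: 0.0231
grasp_force: 22.1
```

Run:
```python
from h import *
go(z=.306); needle()
```

```text
t 9.95 q [  1.9  12.6  19.1  96.4  -0.  -10.7] p [0.6032 0.0202 0.3073] rpy [-1.7999e+02  4.0000e-02 -1.6738e+02] F [ 0.4 -0.5  3.8] M [-0.11  0.   -0.05] open 0.0231 g 22.1
shift [0.    0.002 0.013]
hub [np.float64(-0.46760201989431877), np.float64(0.632727208820049)] needle deg -40.55 contrast 77.78125 27.15625
```

Gripped (23 mm). Now turn it 30° at a time; the expected gain is about 0.28 rad of needle per call.

>>> {"name": "apply_moves", "arguments": {
  "rows": [
    [[0,0,0],[0,0,0.2],0.1],
    [[0,0,0],[0,0,0.4],0.1],
    [[0,0,0],[0,0,0.6],0.1],
    [[0,0,0],[0,0,0.8],0.1],
    [[0,0,0],[0,0,1],0.1],
    [[0,0,0],[0,0,1],0.1]
  ]
}}

```text
time: 10.6
ee_pos: [0.6031, 0.0199, 0.3073]
tcp_rot: [-180.0, 0.1, 162.5]
wrist_force: [-0.5, -3.8, 4.8]
opening: 0.0231
grasp_force: 22.3
```

Run:
```python
from h import *
go(z=.306); needle()
```

```text
t 10.6 q [ 1.9 12.6 19.1 96.4 -0.1 19.4] p [0.6031 0.0199 0.3073] rpy [-1.7996e+02  6.0000e-02  1.6252e+02] F [-0.5 -3.8  4.8] M [-0.84  0.   -0.08] open 0.0231 g 22.3
shift [0.002 0.005 0.013]
hub [np.float64(-0.23548859755683665), np.float64(0.5834889861036017)] needle deg -25.43 contrast 77.25 21.21875
```

>>> {"name": "apply_moves", "arguments": {
  "rows": [
    [[0,0,0],[0,0,0.2],0.1],
    [[0,0,0],[0,0,0.4],0.1],
    [[0,0,0],[0,0,0.6],0.1],
    [[0,0,0],[0,0,0.8],0.1],
    [[0,0,0],[0,0,1],0.1],
    [[0,0,0],[0,0,1],0.1]
  ]
}}

```text
time: 11.25
ee_pos: [0.6029, 0.0196, 0.3073]
tcp_rot: [-179.9, 0.1, 132.6]
wrist_force: [-2.0, -6.1, 6.1]
opening: 0.0233
grasp_force: 22.4
```

>>> {"name": "apply_moves", "arguments": {
  "rows": [
    [[0,0,0],[0,0,0.2],0.1],
    [[0,0,0],[0,0,0.4],0.1],
    [[0,0,0],[0,0,0.6],0.1],
    [[0,0,0],[0,0,0.8],0.1],
    [[0,0,0],[0,0,0.9],0.1],
    [[0,0,0],[0,0,0.9],0.1]
  ]
}}

```text
time: 11.85
ee_pos: [0.6026, 0.0194, 0.3073]
tcp_rot: [-179.9, 0.1, 105.7]
wrist_force: [-3.6, -7.9, 6.6]
opening: 0.0235
grasp_force: 22.5
```

Run:
```python
from h import *
go(z=.306); needle()
```

```text
t 11.85 q [ 1.9 12.6 19.  96.5 -0.1 76.2] p [0.6026 0.0194 0.3073] rpy [-1.7994e+02  1.0000e-01  1.0568e+02] F [-3.6 -7.9  6.6] M [-1.53  0.81 -0.07] open 0.0235 g 22.5
shift [0.008 0.008 0.013]
hub [np.float64(-0.028536034489697833), np.float64(0.44256392834059766)] needle deg 2.58 contrast 77.0 22.875
```

Now at 0.99 rad. It needs about 12° more of needle, so about 24° of knob.

>>> {"name": "apply_moves", "arguments": {
  "rows": [
    [[-0.004,-0.004,0],[0,0,0.2],0.1],
    [[-0.004,-0.004,0],[0,0,0.4],0.1],
    [[-0.004,-0.004,0],[0,0,0.6],0.1],
    [[-0.004,-0.004,0],[0,0,0.78],0.1],
    [[-0.004,-0.004,0],[0,0,0.78],0.1],
    [[-0.004,-0.004,0],[0,0,0.78],0.1]
  ]
}}

```text
time: 12.5
ee_pos: [0.6021, 0.0191, 0.3073]
tcp_rot: [-180.0, 0.1, 82.4]
wrist_force: [-5.0, -6.5, 6.5]
opening: 0.0235
grasp_force: 22.5
```

Run:
```python
from h import *
go(z=.306); needle("dial1.png")
```

```text
t 12.5 q [ 1.8 12.6 19.  96.5 -0.1 99.5] p [0.6021 0.0191 0.3073] rpy [-1.7995e+02  8.0000e-02  8.2390e+01] F [-5.  -6.5  6.5] M [-1.21  1.02 -0.02] open 0.0235 g 22.5
shift [0.014 0.008 0.013]
hub [np.float64(0.04666849020614063), np.float64(0.46938450701497914)] needle deg 13.24 contrast 77.625 28.0
```

View pics/dial1.png

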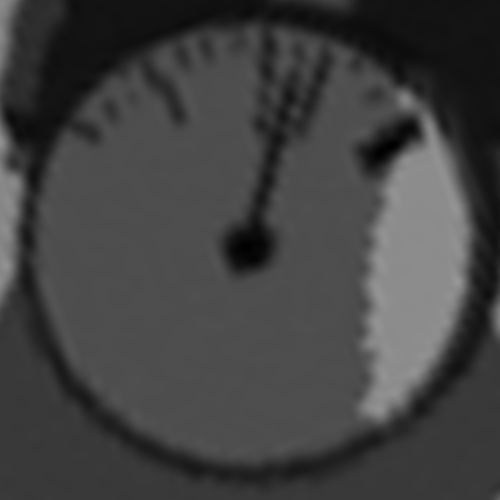

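The needle at about (285,95) lies midway between the two longest marks, at (265,90) and (315,90), reading about 1.18 rad. I'll release and rise.

>>> {"name": "apply_moves", "arguments": {
  "rows": [
    [[0,0,0],[0,0,0],0.5],
    [[0,0,0],[0,0,0],1],
    [[0,0,0],[0,0,0],1],
    [[0,0,0],[0,0,0],1],
    [[0,0,0],[0,0,0],1],
    [[0,0,-0.3],[0,0,0],1],
    [[0,0,-0.6],[0,0,0],1],
    [[0,0,-0.8],[0,0,0],1],
    [[0,0,-0.8],[0,0,0],1],
    [[0,0,-0.8],[0,0,0],1]
  ]
}}

```text
time: 13.55
ee_pos: [0.6031, 0.0199, 0.3866]
tcp_rot: [180.0, -0.0, 82.3]
wrist_force: [-0.6, 0.1, 0.3]
opening: 0.0854
grasp_force: 0.0
```

Run:
```python
from h import *
go(); a=needle()
if 8<a<20: print(bot.job_done())
```

```text
t 13.55 q [  1.9  15.9  32.1 106.2   0.   99.6] p [0.6031 0.0199 0.3866] rpy [ 1.7998e+02 -1.0000e-02  8.2250e+01] F [-0.6  0.1  0.3] M [-0.03 -0.    0.06] open 0.0854 g 0.0
shift [ 0.005 -0.     0.266]
hub [np.float64(0.039927174849991726), np.float64(0.4517650434477775)] needle deg 12.44 contrast 77.4375 28.40625
the job is handed in; nothing more can be done
None
```

The job is handed in: the outer knob stopped with the needle at about 0.24 rad, then the inner knob alone brought it to about 1.16 rad, between the two longest marks, and the gripper is released and clear at 13.6 s; no verdict was returned.

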